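# Clamp a board from the rack with the one-hand bench clamp

## Task

Slide the red board straight up out of the slotted rack, stand it upright in the groove of the bench clamp between the jaw and the wooden fence, and let go of it. Then pump the orange trigger until the jaw presses the board flat against the fence, and finish while still squeezing the trigger: firm enough to hold the board, without crushing it. Move the jaw only with the trigger, and leave the other boards and the things on the bench where they are.

Things in the scene. Friction and masses are not known exactly. Their poses are not given: they have to be found in the camera images.
- board: The red offcut board to be clamped: a thin flat panel, 10 mm thick, 110 mm wide, 120 mm tall. Origin: middle of its lower edge face; x across the thickness, y along the width, z up to the top edge. Mass about 0.1 kg. It stands on edge in one of the rack's three slots, its top edge 132 mm above the table.
- board_blue: Blue board in another slot of the rack, same size and frame as the red one; stays there.
- board_white: White board in another slot of the rack, same size and frame as the red one; stays there.
- rack: Wooden slotted rack fixed to the table, 160 mm (x) by 100 mm (y), 62 mm high. Three through slots along its y, at x = -50, 0 and +50 mm, each 14 mm wide and 50 mm deep, slot floor 12 mm above the table. Origin: middle of its underside, z up. A board comes free when drawn straight up more than 50 mm.
- clamp: One-hand bar clamp on a dark wooden base 12 mm thick, 275 x 130 mm, fixed to the table. Origin: at table height under the middle of the groove that takes the board; x is the way the jaw pushes, y along the groove, z up. On the groove's +x side stands the wooden fence, 120 mm wide, top at z = 85 mm. Behind, at x = -191 to -107 mm, is the grey housing, 36 mm wide, top at z = 115 mm.
- groove (a point): Middle of the groove's floor, 12 mm above the table. The groove is 18 mm wide, clamp x = -9 to +9 mm, between the fence and two posts (y = -56 to -34 and 34 to 56 mm, x = -17 to -9 mm, top 62 mm above the table); the jaw passes between the posts. The board stands here on its edge, thickness along clamp x, middle within about 25 mm along y.
- handle_top (a point): Middle of the top of the clamp's fixed black handle, 165 mm above the table: an upright slab above the housing, clamp x = -184 to -172 mm, 26 mm wide in y.
- jaw (a joint): Travel of the orange jaw (m) along the clamp's +x. It starts 0 to 0.02 out; at 0 its face is at clamp x = -48 mm. Against a board flat on the fence it reads about 0.047; its limit is 0.056. Friction (about 4 N) keeps it where it is left. Only the trigger may move it.
- jaw_face (a point): Middle of the jaw's orange front face (48 mm wide in y, 36 mm tall), 56 mm above the table.
- trigger (a joint): Swing of the orange trigger (rad): 0 let go (a spring returns it in 0.6 s), 0.48 fully squeezed towards the black handle (clamp -x). Each full squeeze ratchets the jaw about 14 mm on; let go fully before the next (the jaw may slip back up to 7 mm then). After 2 to 4 full strokes comes a part stroke that stops as the jaw meets the board. Let go, the clamp loses its force.
- trigger_bar (a point): Middle of the trigger's crossbar: round, orange, 10 mm thick, 34 mm long along clamp y, 149 mm above the table, at clamp x = -139 mm let go, -161 mm squeezed. Over crossbar and handle: 50 mm let go, 28 mm squeezed; fingers from above can span both (tips no lower than 120 mm). A full free stroke takes up to 11 N here; 16 to 22 N clamps well; over 32 N is too hard on it (the ratchet may slip too).
- glue: Bystander: yellow glue bottle, 48 mm diameter, 130 mm tall, origin under its middle.
- tape: Bystander: yellow tape measure, 65 x 32 x 62 mm, origin under its middle.
- screwdriver: Bystander: green screwdriver, 200 mm, lying on the table.
- hammer: Bystander: hammer, 260 mm, lying on the table.
- mug: Bystander: blue mug, 76 mm diameter, 90 mm tall, origin under its middle.
- masking_roll: Bystander: flat roll of tape, 90 mm diameter, 25 mm tall, origin under its middle.
Things that resemble listed ones, but are neither listed nor needed, are in the scene too. What is meant by the board is not green, and is the smaller of those in its own colour.

How it is judged:
On the way, in this order (a step that is already met when the one before it is completed fails the run):
1. the red board is drawn up clear of the rack, held by the fingers (z of board in the frame of rack above 0.063 m and contact force between the fingers and board above 0.5 N), for 0.1 s.
2. the red board stands in the clamp's groove, let go (x of board in the frame of clamp between -0.012 and 0.012 m and y of board in the frame of clamp between -0.03 and 0.03 m and z of board in the frame of clamp between 0.005 and 0.019 m and angle between board's own z axis and vertical below 0.35 rad and contact force between each of the arm, the fingers and board below 0.3 N and contact force between jaw and board below 5 N), for 0.2 s.
At the end, for the whole second after the job is handed in: The red board stands in the groove (y within 30 mm of the middle, bottom edge on the floor of the groove), upright and flat to the fence within 0.07 rad, pressed by the jaw with 5 to 50 N, untouched by the robot, while the fingers still press the trigger with more than 2 N and the jaw is at rest (x of board in the frame of clamp between -0.012 and 0.012 m and y of board in the frame of clamp between -0.03 and 0.03 m and z of board in the frame of clamp between 0.005 and 0.019 m and contact force between jaw and board between 5 and 50 N and angle between board's own z axis and vertical below 0.07 rad and angle between the x axis of board and the x axis of clamp, either way round below 0.07 rad and value of joint jaw above 0.042 m and velocity of joint jaw between -0.005 and 0.005 m/s and contact force between the fingers and trigger above 2 N and contact force between each of the fingers, the arm and board below 0.5 N); the arm keeps its last pose, push and grip.
It fails at once if the red board is crushed: the jaw pushes it with more than 58 N (contact force between jaw and board above 58 N).
It fails at once if the robot pushes the jaw itself (contact force between any of the fingers, the arm and jaw above 3 N).
It fails at once if another board is moved more than 30 mm (distance of any of board_blue, board_white from where it was at the start of the episode above 0.03 m).
It fails at once if a thing on the bench is moved more than 40 mm (distance of any of glue, tape, screwdriver, hammer, mug, masking_roll from where it was at the start of the episode above 0.04 m).
It also fails if it takes over 62 s, if anything falls off the work surface, if the arm or the gripper's body presses on something with over 40 N, if the wrist force passes 120 N, or if a joint passes its speed limit or range.

## Robot

A 6-joint arm with a two-finger parallel gripper is mounted at the origin on the work surface. World frame = base frame: x ahead of the robot, y to its left, z up, the work surface at z = 0. Lengths are in m, angles in rad, forces in N, time in s.
With the tool pointing down it reaches from about 0.375 to 0.975 m from the base axis. Payload 3.8 kg.
Tool frame: the origin (TCP) lies midway between the tips of the shut fingers; the grasp point (between the pads) lies 19 mm behind it; z points along the fingers, y is the line along which they close (so a half turn about z gives the same grasp; the last joint's range is limited). The gripper opens to 85 mm and grips with 20 to 120 N. Pads are 22 mm wide; open, the fingers measure 114 mm over their backs; the gripper's body (76 mm by 85 mm) begins 54 mm behind the grasp point. The pads swing forward as they close: fully open they stand 13 mm farther back than shut.
Start: joints at [1.164, 0.264, 1.604, -0, 1.274, -0.037], TCP at [0.244, 0.629, 0.231] pointing down, gripper open.
Joint ranges: [-2.63, 2.63], [-0.94, 2.18], [0.31, 2.57], [-1.31, 4.45], [0, 2.66], [-2.55, 2.55]. Speed limits (rad/s): [2.57, 2.57, 3.14, 3.14, 3.14, 3.14].

## Interface

Orientations are given as a rotation vector (axis times angle).
In Python, from workcell import status, read_camera, workorder, masks_of gives the robot as it stands.
- The arm moves only by the tool drive_tool, never from a script. Its argument "rows" is a list of rows, each a list of 7 numbers: the turn, a rotation vector about the tool's x, y, z in degrees, then the shift along the tool's x, y, z in m, then the opening, from 0 (shut) to 1 (fully open). In form: [[ax, ay, az, tx, ty, tz, claw], ...]. A call has 1 to 8 rows; each row shifts and turns the commanded pose from where the row before left it, along the tool's axes as they then stand; what a row does not reach is not made up. A row lasts 1/12 s, in which the tool goes at most 41.7 mm and 7.16 degrees, less where a joint would pass 70% of its speed; a pose out of reach is approached as far as the arm can. A call is refused whole if a number of a shift passes 0.0417 or a number of a turn 7.16, either way. A call with a gripper value outside its range is refused whole. The fingers move at their own pace and stop on an object; "force" is the grip in N (left out, the last holds). Time passes only in rows, so rows that do not move let the fingers close. It gives the time, the measured TCP pose, the force, the opening and the grip force at its end, in the units of the state.
- status.read_state(): the state, without advancing time (a new reading comes with each control period).
- read_camera(name): name is "side" or "top" or "wrist"; returns a dict with "color" (400x640x3 uint8, red, green, blue), "intrinsics" (3x3 intrinsics, pixels), "world_from_camera" (4x4, takes a point from camera to world coordinates); the wrist camera has in their place "mount" (4x4, takes a point from camera to tool coordinates, whose origin is the TCP and whose axes are the flange's). Camera axes: x right, y up, looking along -z (the intrinsics and any distortion apply to the point x, -y, -z); pixel columns grow to the right and rows downward; lengths in m; the calibration is good to about 2 mm. A picture is of the moment at which its call begins: read the wrist's pose just before it. There is no depth.
- workorder.finish_job(): hands the job in; it is judged then, once.
Trained networks look in a picture, given as the dict that the camera call returned (one of the last four; its "shot" number tells which), for a name from the list of things; names that differ only in an ending like _2 or _b are one class to them, and where a whole thing is asked for, a point or a joint stands for the part that bears it (a point fixed in the world has none). Each returns a list of dicts, best first, with "score" (0 to 1); they miss things now and then, are a little off and sometimes report something else, mostly with a low value. They report only what shows in the picture. A call takes as long as a camera call. They do not tell look-alikes from the thing itself.
- masks_of(picture, name): "mask" (400x640 bool, what is visible of it) and "bbox" ([left, top, right, bottom] in pixels, round what is visible of it).
The state is a dict: "time": time; "q": joint angles; "joint_vel": joint speeds; "joint_torque": joint torques, N m; "tool_pos": TCP position; "tcp_rot": TCP orientation; "wrist_force": force on the tool from outside, world axes, zero at the start; "torque": the same for the moment, N m; "width": opening from 0.0 (shut) to 1.0 (fully open); "grip_force": force on a finger pad.
Only numpy, scipy, OpenCV 4.12 (cv2) and the standard library are available. Lean on these libraries where they do the work, as an engineer would, in place of code of your own. Each camera call takes 0.05 s, during which the arm holds its last target. There are 200 camera calls.

## Working session

There is one attempt and no reset: what is moved stays moved. The work goes in short steps, Python scripts to look and compute and a tool call to move; the robot and the scene stay as the last step left them, time stands still between calls to the robot, and variables do not carry over. Pictures are saved under pics/ and viewed, at most 10 in all, crops included, and the job is handed in when it is done.

Besides the shell and the picture viewer there is one more tool, called after "Call:" as name(argument=value, ...) on one line, values as JSON. drive_tool: Moves the arm, as the interface text tells. Its arguments: {"type":"object","properties":{"rows":{"type":"array"},"force":{"type":"number"}},"required":["rows"]}

```bash
ls; mkdir -p pics; cat > h.py <<'E'
import numpy as np,cv2
from workcell import status, read_camera, workorder, masks_of
from scipy.spatial.transform import Rotation as R
def save(im,name): cv2.imwrite('pics/'+name,im[...,::-1])
def cam(p,s=None):
    K=np.array(p['intrinsics'])
    if 'world_from_camera' in p: T=np.array(p['world_from_camera'])
    else:
        B=np.eye(4);B[:3,:3]=R.from_rotvec(s['tcp_rot']).as_matrix();B[:3,3]=s['tool_pos'];T=B@np.array(p['mount'])
    return K,T
def pix2w(KT,u,v,z):
    K,T=KT;d=np.linalg.inv(K)@[u,v,1];d=T[:3,:3]@[d[0],-d[1],-d[2]];o=T[:3,3]
    return o+d*(z-o[2])/d[2]
def w2pix(KT,X):
    K,T=KT;c=(np.atleast_2d(X)-T[:3,3])@T[:3,:3];c=c*[1,-1,-1];q=c@K.T
    return q[:,:2]/q[:,2:]
E
python3 - <<'E'
from h import *
s=status.read_state();print(s)
for n in ['top','side']:
    p=read_camera(n);save(p['color'],n+'0.png');print(n,[k for k in p],p['intrinsics'],p['world_from_camera'])
    for t in ['board','board_blue','board_white','rack','clamp','jaw','trigger','handle_top','glue','tape','mug','hammer','screwdriver','masking_roll']:
        print(t,[(round(m['score'],2),[int(x) for x in m['bbox']]) for m in masks_of(p,t)][:4])
E
```

```text
pics
{'time': 0.0, 'q': array([ 1.16410493e+00,  2.64773403e-01,  1.60538653e+00,  6.78330507e-06,
        1.27371587e+00, -3.68708993e-02]), 'joint_vel': array([-0.00109588,  0.0003834 ,  0.00116005,  0.00039379,  0.00039054,
       -0.00221163]), 'joint_torque': array([-2.60356101e-03, -5.15127826e+01, -3.67296517e+01, -3.21399384e-04,
        1.33569460e-02,  1.90745970e-05]), 'tool_pos': array([0.24366455, 0.62868892, 0.22994163]), 'tcp_rot': array([-0.57751715, -3.08753479,  0.00349571]), 'wrist_force': array([ 0.5007665 , -0.61284063,  0.17750049]), 'torque': array([0.01614052, 0.04443034, 0.01166811]), 'grip_force': 0.0, 'width': 0.9962458751193115}
top ['color', 'intrinsics', 'world_from_camera', 'shot'] [[465.89034151   0.         314.95045535]
 [  0.         465.89034151 207.14618395]
 [  0.           0.           1.        ]] [[-0.01478417  0.99424267 -0.10612705  0.41424426]
 [-0.99985307 -0.01377915  0.010197    0.02306248]
 [ 0.00867595  0.10626221  0.99430029  1.44776068]
 [ 0.          0.          0.          1.        ]]
board [(0.72, [229, 259, 284, 288]), (0.62, [2
[... 937 characters left out ...]
  0.          0.          1.        ]]
board [(0.93, [257, 133, 290, 160]), (0.78, [205, 180, 259, 245]), (0.74, [265, 162, 298, 186])]
board_blue [(0.85, [271, 169, 306, 197])]
board_white [(0.81, [261, 151, 295, 189]), (0.42, [302, 231, 379, 335])]
rack [(0.81, [263, 189, 311, 218])]
clamp [(0.81, [298, 228, 382, 331])]
jaw [(0.85, [324, 255, 362, 323])]
trigger [(0.67, [342, 257, 357, 282])]
handle_top [(0.83, [299, 230, 378, 335]), (0.22, [315, 171, 342, 190])]
glue [(0.7, [358, 174, 375, 213])]
tape [(0.69, [400, 222, 416, 251])]
mug [(0.67, [323, 252, 366, 323])]
hammer [(0.62, [434, 309, 474, 400]), (0.5, [192, 154, 224, 188])]
screwdriver []
masking_roll [(0.8, [314, 172, 342, 190])]
```

```bash
python3 - <<'E'
import cv2
a=cv2.imread('pics/top0.png');cv2.imwrite('pics/top0c.png',cv2.resize(a[110:310,140:440],None,fx=2.66,fy=2.66,interpolation=cv2.INTER_CUBIC))
a=cv2.imread('pics/side0.png');cv2.imwrite('pics/side0c.png',cv2.resize(a[120:340,180:460],None,fx=2.7,fy=2.7,interpolation=cv2.INTER_CUBIC))
E
```

```text
(no output)
```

View pics/top0c.png

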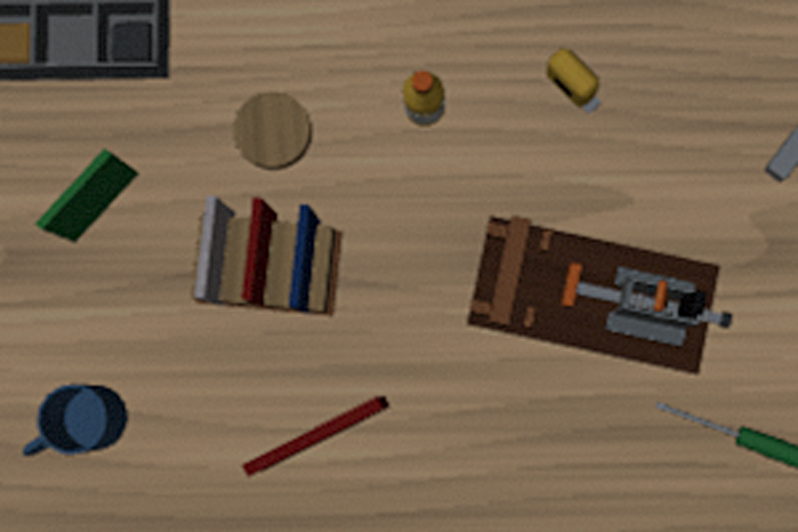

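View pics/side0c.png

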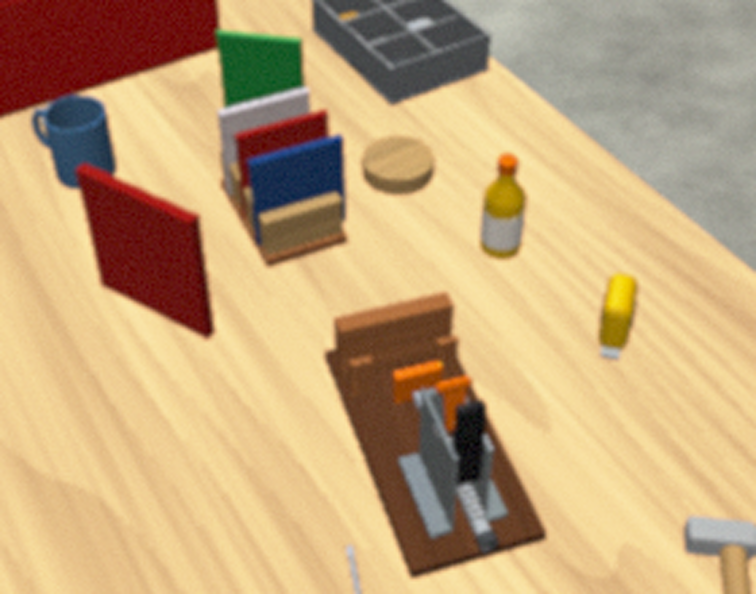

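The two red candidates are the board in the rack's middle slot (top px ~(239,205)) and a larger red panel standing free on the table (top px ~(256,273), side px ~(232,212)). The rack one fits the description: it is smaller and stands in a slot. The side crop shows this. The clamp has its fence on the left (top px ~333) and the trigger and handle on the right (~388, ~400).

```bash
python3 - <<'E'
from h import *
p=read_camera('top');KT=cam(p)
f=lambda x,y,z:np.round(pix2w(KT,140+x/2.66,110+y/2.66,z),3)
print('red top ends',f(259,199,.132),f(248,301,.132))
print('white',f(213,198,.132),f(201,299,.132),'blue',f(304,206,.132),f(295,308,.132))
for n,c in dict(base=[(490,217),(718,266),(698,373),(469,324)]).items(): print([f(*a,.012) for a in c])
print('fence top ends',f(518,219,.085),f(505,320,.085))
print('bar',f(661,296,.149),'handle',f(692,304,.165))
print('jaw',f(573,285,.075))
s=status.read_state();p=read_camera('wrist');print(p['mount'],p['intrinsics']);print(R.from_rotvec(s['tcp_rot']).as_matrix().round(2))
E
```

```text
red top ends [0.622 0.23  0.132] [0.512 0.241 0.132]
white [0.624 0.279 0.132] [0.515 0.291 0.132] blue [0.614 0.182 0.132] [0.504 0.191 0.132]
[array([ 0.616, -0.021,  0.012]), array([ 0.555, -0.286,  0.012]), array([ 0.431, -0.259,  0.012]), array([0.491, 0.005, 0.012])]
fence top ends [ 0.603 -0.05   0.085] [ 0.491 -0.034  0.085]
bar [ 0.51  -0.195  0.149] handle [ 0.5   -0.225  0.165]
jaw [ 0.529 -0.11   0.075]
[[-1.09948307e-03  9.59810057e-01  2.80648260e-01  7.23218682e-02]
 [ 9.99999190e-01  1.23518991e-03 -3.06666867e-04 -3.03916148e-04]
 [-6.40995842e-04  2.80647696e-01 -9.59810638e-01 -1.42091370e-01]
 [ 0.00000000e+00  0.00000000e+00  0.00000000e+00  1.00000000e+00]] [[337.44912576   0.         317.07048548]
 [  0.         337.44912576 201.15203786]
 [  0.           0.           1.        ]]
[[-0.93  0.36 -0.  ]
 [ 0.36  0.93 -0.  ]
 [ 0.   -0.   -1.  ]]
```

Call:
drive_tool(rows=[[0,0,0,-0.034,-0.0192,-0.003,0.4],[0,0,0,-0.034,-0.0192,-0.003,0.4],[0,0,0,-0.034,-0.0192,-0.003,0.4],[0,0,0,-0.034,-0.0192,-0.003,0.4],[0,0,0,-0.034,-0.0192,-0.003,0.4],[0,0,0,-0.034,-0.0192,-0.003,0.4],[0,0,0,-0.034,-0.0192,-0.003,0.4],[0,0,0,-0.034,-0.0192,-0.003,0.4]])

```text
time: 2.27
tool_pos: [0.443, 0.3863, 0.2557]
tcp_rot: [0.577, 3.088, 0.001]
wrist_force: [0.7, 0.1, -0.2]
width: 0.403
grip_force: 0.0
```

Call:
drive_tool(rows=[[0,0,0,-0.034,-0.0192,-0.003,0.4],[0,0,0,-0.034,-0.0192,-0.003,0.4],[0,0,0,-0.034,-0.0192,-0.003,0.4],[0,0,0,-0.034,-0.0192,-0.003,0.4],[0,0,0,-0.034,-0.0192,-0.003,0.4],[0,0,-5.2,0,0,0,0.4],[0,0,-5.2,0,0,0,0.4],[0,0,-5.2,0,0,0,0.4]])

```text
time: 2.93
tool_pos: [0.5666, 0.2357, 0.2703]
tcp_rot: [0.15, 3.138, 0.0]
wrist_force: [0.2, 0.6, 0.7]
width: 0.402
grip_force: 0.0
```

```bash
python3 - <<'E'
from h import *
s=status.read_state();print(s['time'],s['tool_pos'],s['width'],s['q'].round(2));print(R.from_rotvec(s['tcp_rot']).as_matrix().round(3))
p=read_camera('wrist');np.savez('w1.npz',c=p['color'],K=p['intrinsics'],M=p['mount'],pos=s['tool_pos'],rot=s['tcp_rot'])
im=p['color'].copy();KT=cam(p,s)
for b in ['board','board_blue','board_white','rack']: print(b,[(round(m['score'],2),[int(x) for x in m['bbox']]) for m in masks_of(p,b)])
for a,c in [((.622,.23,.132),(0,255,0)),((.512,.241,.132),(0,255,0))]:
    q=w2pix(KT,a)[0];print(q);cv2.circle(im,(int(q[0]),int(q[1])),3,c,-1)
save(im,'w1.png')
E
```

```text
2.9333 [0.56661943 0.23568591 0.27033887] 0.4017406945245887 [ 0.35  0.13  1.69  0.    1.32 -1.12]
[[-0.995  0.095  0.   ]
 [ 0.095  0.995  0.   ]
 [-0.     0.    -1.   ]]
board [(0.86, [122, 0, 237, 33]), (0.62, [319, 122, 331, 251]), (0.61, [446, 167, 581, 282])]
board_blue [(0.91, [256, 118, 282, 242]), (0.17, [319, 122, 330, 253])]
board_white [(0.6, [357, 116, 392, 248]), (0.26, [295, 245, 357, 315])]
rack [(0.9, [247, 117, 394, 215])]
[316.60690272 249.95566607]
[316.98950521 124.84574193]
```

View pics/w1.png

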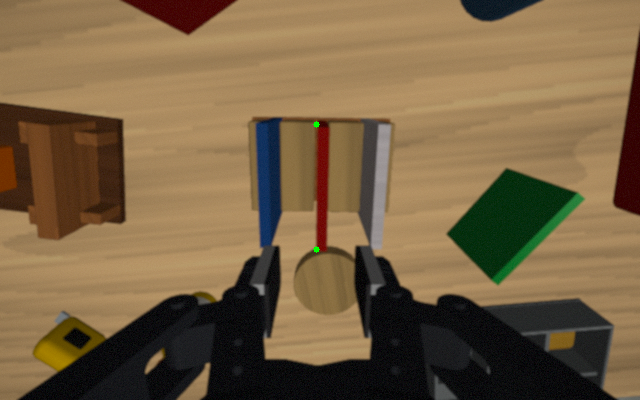

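```bash
cat >> h.py <<'E'
E
python3 - <<'E'
from h import *
d=np.load('w1.npz');s=dict(tool_pos=d['pos'],tcp_rot=d['rot']);KT=cam(dict(intrinsics=d['K'],mount=d['M']),s)
c=d['c'].astype(int);m=((c[...,0]>80)&(c[...,0]>2.2*c[...,1])&(c[...,0]>2*c[...,2]))
for r in [118,121,124,127,135,150,170,190,210,230,240,246,250,254]:
    x=np.flatnonzero(m[r,300:345])+300; print(r,x.min() if len(x) else None,x.max() if len(x) else None, c[r,x[len(x)//2]] if len(x) else '', c[r,x[1]] if len(x)>1 else '',c[r,x[-2]] if len(x)>1 else '')
for uv in [(324,130),(324,245)]: print(pix2w(KT,*uv,.132).round(4))
E
```

```text
118 None None   
121 None None   
124 None None   
127 318 328 [89  3  4] [87 11  3] [88 12  5]
135 317 328 [112   4   4] [111  22   9] [112  11   3]
150 317 328 [114   9   8] [113  25  15] [113  15   7]
170 317 327 [111   0   0] [112  15   4] [115  13  16]
190 316 327 [113  13   4] [105  28   2] [111  17   7]
210 317 326 [112   8   4] [115  22  18] [114  16   6]
230 317 325 [115  19  10] [114  14   6] [114  15   9]
240 317 325 [113   6   6] [111   6   5] [112   8  13]
246 317 326 [113   5   4] [115  14   6] [115  26  15]
250 316 326 [112  28  20] [107  23  12] [114  31  27]
254 None None   
[0.5166 0.2463 0.132 ]
[0.6178 0.2371 0.132 ]
```

Call:
drive_tool(rows=[[0,0,0.7,0,0.0045,0.03,0.35],[0,0,0,0,0,0.035,0.35],[0,0,0,0,0,0.035,0.35],[0,0,0,0,0,0.035,0.35],[0,0,0,0,0,0.03,0.35],[0,0,0,0,0,0.013,0.35],[0,0,0,0,0,0,0.35]], force=40)

```text
time: 3.77
tool_pos: [0.5633, 0.2405, 0.0882]
tcp_rot: [-0.173, -3.13, 0.005]
wrist_force: [-1.2, -1.0, -0.1]
width: 0.356
grip_force: 0.0
```

Call:
drive_tool(rows=[[0,0,0,0,0,0,0.0],[0,0,0,0,0,0,0.0],[0,0,0,0,0,0,0.0],[0,0,0,0,0,0,0.0],[0,0,0,0,0,0,0.0],[0,0,0,0,0,0,0.0]])

```text
time: 4.27
tool_pos: [0.5676, 0.2415, 0.0942]
tcp_rot: [0.172, 3.134, 0.001]
wrist_force: [-1.4, -1.6, 4.6]
width: 0.116
grip_force: 43.5
```

Call:
drive_tool(rows=[[0,0,0,0,0,-0.008,0.0],[0,0,0,0,0,-0.015,0.0],[0,0,0,0,0,-0.02,0.0],[0,0,0,0,0,-0.025,0.0],[0,0,0,0,0,-0.025,0.0],[0,0,0,0,0,-0.025,0.0],[0,0,0,0,0,-0.02,0.0],[0,0,0,0,0,-0.012,0.0]])

```text
time: 4.93
tool_pos: [0.5675, 0.2423, 0.2463]
tcp_rot: [0.172, 3.132, 0.004]
wrist_force: [-0.2, 0.3, 0.1]
width: 0.106
grip_force: 43.0
```

```bash
python3 - <<'E'
from h import *
s=status.read_state();print(s['time'],s['tool_pos'],s['width'],s['grip_force'])
p=read_camera('side');save(p['color'][110:260,220:420].repeat(3,0).repeat(3,1),'s2.png')
E
```

```text
4.9333 [0.56751231 0.24232249 0.24626152] 0.10551239320990537 42.952659130096436
```

View pics/s2.png

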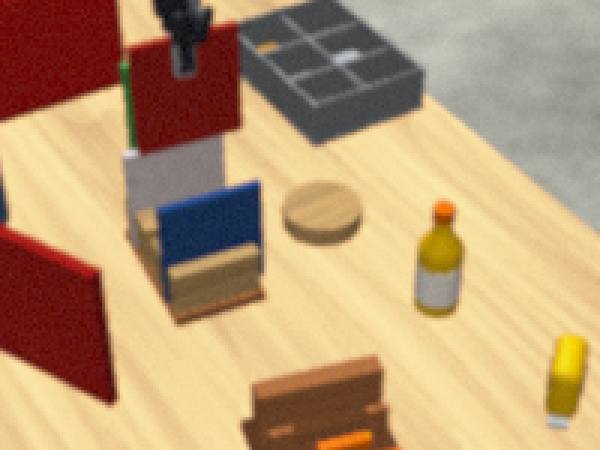

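The board hangs vertically from the fingers, clear of the rack (crop px ~(185,85)), and the blue and white boards are undisturbed.

Call:
drive_tool(rows=[[0,0,0,0,-0.02,0,0.0],[0,0,0,0,-0.035,0,0.0],[0,0,0,0,-0.04,0,0.0],[0,0,0,0,-0.04,0,0.0],[0,0,0,0,-0.035,0,0.0],[0,0,0,0,-0.02,0,0.0],[0,0,0,0,0,0,0.0],[0,0,0,0,0,0,0.0]])

```text
time: 5.65
tool_pos: [0.5449, 0.0517, 0.2413]
tcp_rot: [-0.176, -3.135, -0.001]
wrist_force: [0.1, 1.2, -1.4]
width: 0.112
grip_force: 43.0
```

```bash
python3 - <<'E'
from h import *
s=status.read_state();print(s['time'],s['tool_pos'],s['tcp_rot'],s['width'],s['grip_force'])
p=read_camera('wrist');np.savez('w2.npz',c=p['color'],K=p['intrinsics'],M=p['mount'],pos=s['tool_pos'],rot=s['tcp_rot'])
save(p['color'],'w2.png')
for b in ['clamp','jaw','trigger','handle_top','board']: print(b,[(round(m['score'],2),[int(x) for x in m['bbox']]) for m in masks_of(p,b)])
E
```

```text
5.65 [0.54489075 0.05174868 0.24132593] [-1.76438285e-01 -3.13527089e+00 -1.03339394e-03] 0.11199597543441431 42.97072112560272
clamp [(0.77, [0, 95, 277, 259])]
jaw [(0.8, [93, 156, 171, 209]), (0.65, [1, 171, 52, 201])]
trigger []
handle_top [(0.67, [0, 37, 50, 56]), (0.66, [442, 123, 515, 259]), (0.59, [0, 93, 278, 262])]
board [(0.87, [347, 0, 405, 33]), (0.75, [302, 134, 335, 363]), (0.7, [619, 209, 638, 257])]
```

View pics/w2.png

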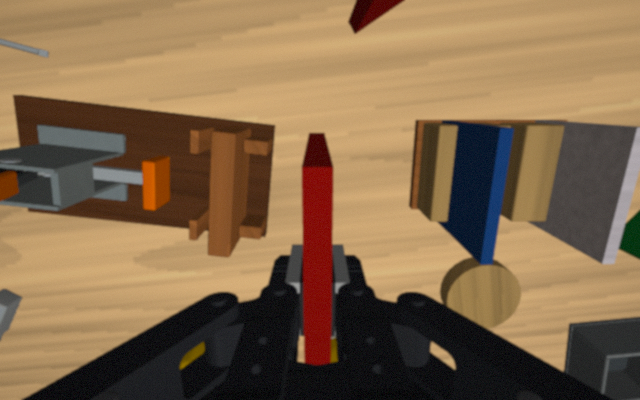

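```bash
python3 - <<'E'
from h import *
c=np.load('w2.npz')['c'][85:265,80:290]
save(cv2.resize(np.clip(c.astype(float)*1.6,0,255).astype(np.uint8),None,fx=3.3,fy=3.3,interpolation=cv2.INTER_CUBIC),'w2c.png')
E
```

```text
(no output)
```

View pics/w2c.png

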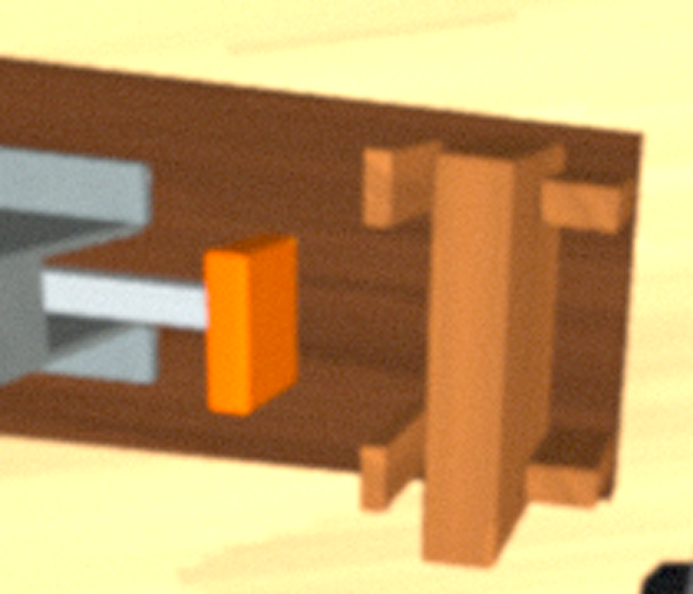

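```bash
cat > fit.py <<'E'
from h import *
from scipy.optimize import least_squares
d=np.load('w2.npz');s=dict(tool_pos=d['pos'],tcp_rot=d['rot']);KT=cam(dict(intrinsics=d['K'],mount=d['M']),s)
P=[(438,152,9,60,85),(423,558,9,-60,85),(365,150,-17,56,62),(392,150,-9,56,62),(390,228,-9,34,62),(363,224,-17,34,62),(362,447,-17,-34,62),(388,447,-9,-34,62),(386,508,-9,-56,62),(362,510,-17,-56,62)]
P=np.array(P,float);uv=np.c_[80+P[:,0]/3.3,85+P[:,1]/3.3];L=P[:,2:]/1000
def w(p,L): c,s_=np.cos(p[2]),np.sin(p[2]);return np.c_[p[0]+c*L[:,0]-s_*L[:,1],p[1]+s_*L[:,0]+c*L[:,1],L[:,2]]
r=least_squares(lambda p:(w(p,L)-np.array([pix2w(KT,*u,l[2]) for u,l in zip(uv,L)]))[:,:2].ravel(),[.54,-.055,1.34])
p=r.x;print('wrist',p,np.degrees(p[2]));print((r.fun.reshape(-1,2)*1000).round(1))
J=np.array([pix2w(KT,80+247/3.3,85+y/3.3,.074) for y in (250,412)])
R2=np.array([[np.cos(p[2]),-np.sin(p[2])],[np.sin(p[2]),np.cos(p[2])]])
print('jaw front clamp',(J[:,:2]-p[:2])@R2)
t=np.array([[.51,-.195],[.5,-.225]]);print('bar,handle in clamp',(t-p[:2])@R2)
E
python3 fit.py
```

```text
wrist [ 0.54161825 -0.05598695  1.34323144] 76.96149234402931
[[-1.  -1.1]
 [ 1.7 -0.6]
 [-1.1  0.2]
 [-0.2  0.4]
 [-0.4  0.7]
 [-0.2  0.4]
 [-0.8  0.2]
 [ 0.1  0.1]
 [ 1.9 -0. ]
 [ 0.3 -0.3]]
jaw front clamp [[-0.04517576  0.02492518]
 [-0.04610781 -0.02300988]]
bar,handle in clamp [[-0.14256237 -0.00055907]
 [-0.17404498  0.00241494]]
```

Call:
drive_tool(rows=[[0,0,3.3,0,0,0,0.0],[0,0,3.3,0,0,0,0.0],[0,0,0,-0.005,-0.026,0,0.0],[0,0,0,-0.006,-0.032,0,0.0],[0,0,0,-0.006,-0.032,0.02,0.0],[0,0,0,-0.004,-0.016,0.03,0.0],[0,0,0,0,0,0,0.0],[0,0,0,0,0,0,0.0]])

```text
time: 6.62
tool_pos: [0.5408, -0.0553, 0.1902]
tcp_rot: [-0.354, -3.117, -0.001]
wrist_force: [-0.4, 0.8, -0.8]
width: 0.109
grip_force: 43.0
```

```bash
python3 - <<'E'
from h import *
p0=np.array([.5416,-.056]);a=np.radians(76.96);Rc=np.array([[np.cos(a),-np.sin(a)],[np.sin(a),np.cos(a)]])
C=lambda L:np.r_[p0+Rc@np.array(L[:2])/1000,L[2]/1000]
s=status.read_state();print(s['time'],s['tool_pos'],s['tcp_rot'],s['width'],s['grip_force'],(s['tool_pos'][:2]-p0)@Rc)
p=read_camera('wrist');KT=cam(p,s);im=p['color'].copy()
for f,col in [([(9,60,85),(9,-60,85)],(0,255,0)),([(-9,56,62),(-9,34,62)],(0,255,0)),([(-9,-56,62),(-9,-34,62)],(0,255,0)),([(-48,24,74),(-48,-24,74)],(255,0,255))]:
    q=w2pix(KT,np.array([C(l) for l in f])).astype(int);cv2.line(im,tuple(map(int,q[0])),tuple(map(int,q[1])),col,1)
T=s['tool_pos'];Rm=R.from_rotvec(s['tcp_rot']).as_matrix()
B=np.array([[x,y,.081] for x,y in [(-.055,-.005),(.055,-.005),(.055,.005),(-.055,.005)]])@Rm.T+T
cv2.polylines(im,[w2pix(KT,B).astype(int)],True,(0,255,255),1)
save(cv2.resize(im[60:360,180:480],None,fx=2,fy=2,interpolation=cv2.INTER_CUBIC),'w3.png')
E
```

```text
6.6167 [ 0.54080344 -0.05527208  0.19019844] [-3.53726260e-01 -3.11687362e+00 -1.04183802e-03] 0.10868229927319892 42.95775532722473 [0.00052942 0.00094026]
```

View pics/w3.png

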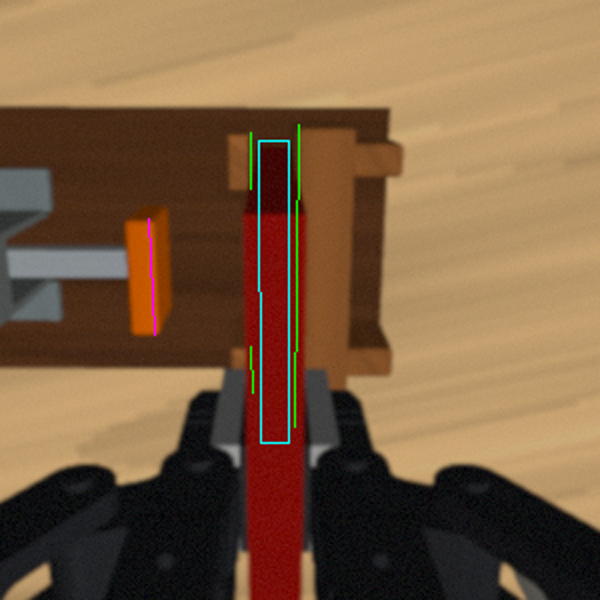

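The board's bottom edge (cyan, cols ~259–289) lies between the post faces (~251) and the fence face (~298–302), parallel to both, so I can lower it.

Call:
drive_tool(rows=[[0,0,0,0,0.001,0.02,0.0],[0,0,0,0,0,0.025,0.0],[0,0,0,0,0,0.02,0.0],[0,0,0,0,0,0.015,0.0],[0,0,0,0,0,0.01,0.0],[0,0,0,0,0,0.006,0.0],[0,0,0,0,0,0.002,0.0],[0,0,0,0,0,0,0.0]])

```text
time: 7.33
tool_pos: [0.5422, -0.0537, 0.0937]
tcp_rot: [-0.352, -3.12, -0.001]
wrist_force: [-0.8, -0.2, -0.5]
width: 0.112
grip_force: 43.0
```

Call:
drive_tool(rows=[[0,0,0,0,0,0.001,0.0],[0,0,0,0,0,0.001,0.0],[0,0,0,0,0,0,0.0]])

```text
time: 7.58
tool_pos: [0.5426, -0.0542, 0.0923]
tcp_rot: [-0.352, -3.122, -0.001]
wrist_force: [-1.1, -0.3, -2.1]
width: 0.116
grip_force: 43.0
```

Call:
drive_tool(rows=[[0,0,0,0,0,0,0.15],[0,0,0,0,0,0,0.2],[0,0,0,0,0,0,0.3],[0,0,0,0,0,0,0.4],[0,0,0,0,0,0,0.45],[0,0,0,0,0,0,0.45],[0,0,0,0,0,0,0.45],[0,0,0,0,0,0,0.45]])

```text
time: 8.25
tool_pos: [0.5425, -0.0545, 0.0923]
tcp_rot: [0.353, 3.122, 0.0]
wrist_force: [-1.0, -0.4, -0.5]
width: 0.449
grip_force: 0.0
```

Call:
drive_tool(rows=[[0,0,0,0,0,-0.015,0.45],[0,0,0,0,0,-0.03,0.45],[0,0,0,0,0,-0.035,0.45],[0,0,0,0,0,-0.03,0.5],[0,0,0,0,-0.02,-0.01,0.8],[0,0,0,0,-0.035,0,0.8],[0,0,0,0,-0.035,0,0.8],[0,0,0,0,-0.035,0,0.8]])

```text
time: 8.92
tool_pos: [0.5146, -0.1774, 0.2131]
tcp_rot: [0.35, 3.12, -0.001]
wrist_force: [0.7, -0.3, 0.2]
width: 0.803
grip_force: 0.0
```

Call:
drive_tool(rows=[[0,0,0,0,-0.025,0,0.8],[0,0,0,0,-0.01,0,0.8],[0,0,0,0,0,0,0.8],[0,0,0,0,0,0,0.8]])

```text
time: 9.25
tool_pos: [0.5068, -0.2103, 0.2121]
tcp_rot: [-0.355, -3.121, -0.001]
wrist_force: [0.5, -0.1, 0.3]
width: 0.8
grip_force: 0.0
```

```bash
cat >> h.py <<'E'
p0=np.array([.5416,-.056]);a=np.radians(76.96);Rc=np.array([[np.cos(a),-np.sin(a)],[np.sin(a),np.cos(a)]])
C=lambda L:np.r_[p0+Rc@np.array(L[:2])/1000,L[2]/1000]
E
python3 - <<'E'
from h import *
s=status.read_state();print(s['time'],s['tool_pos'],s['tcp_rot'],s['width'],(s['tool_pos'][:2]-p0)@Rc)
p=read_camera('wrist');KT=cam(p,s);im=p['color'].copy()
for f in [[(-184,13,165),(-172,13,165),(-172,-13,165),(-184,-13,165)],[(-139,17,154),(-139,-17,154)],[(-5,55,132),(5,55,132),(5,-55,132),(-5,-55,132)],[(-48,24,74),(-48,-24,74)]]:
    cv2.polylines(im,[w2pix(KT,np.array([C(l) for l in f])).round().astype(int)],True,(0,255,0),1)
save(cv2.resize(im[:,150:550],None,fx=1.5,fy=1.5,interpolation=cv2.INTER_CUBIC),'w4.png')
E
```

```text
9.25 [ 0.5068174  -0.21026441  0.21212956] [-3.54786304e-01 -3.12132835e+00 -1.46895572e-03] 0.7999236062347355 [-0.1581344  -0.00092122]
```

View pics/w4.png

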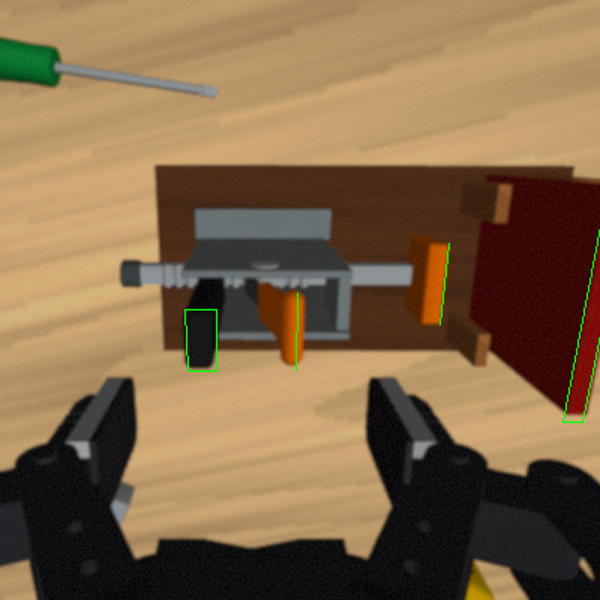

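The board stands upright in the groove against the fence. The projected handle and crossbar outlines match the image to within about 2 mm, with the handle at px ~(200,340) and the bar at ~(293,330). I'll lower the fingers around them.

Call:
drive_tool(rows=[[0,0,0,0,0,0.02,0.8],[0,0,0,0,0,0.025,0.8],[0,0,0,0,0,0.02,0.8],[0,0,0,0,0,0.012,0.8],[0,0,0,0,0,0.004,0.8],[0,0,0,0,0,0,0.8]], force=20)

```text
time: 9.8
tool_pos: [0.5064, -0.2091, 0.1301]
tcp_rot: [-0.35, -3.12, -0.002]
wrist_force: [-0.5, 0.5, 0.6]
width: 0.801
grip_force: 0.0
```

Call:
drive_tool(rows=[[0,0,0,0,0,0,0.7],[0,0,0,0,0,0,0.63],[0,0,0,0,-0.001,0,0.58],[0,0,0,0,-0.0015,0,0.545],[0,0,0,0,-0.0015,0,0.51],[0,0,0,0,0,0,0.51]])

```text
time: 10.3
tool_pos: [0.5071, -0.2159, 0.1343]
tcp_rot: [0.353, 3.118, -0.003]
wrist_force: [-3.8, -1.9, 6.8]
width: 0.512
grip_force: 6.6
```

Call:
drive_tool(rows=[[0,0,0,0,-0.0025,0,0.46],[0,0,0,0,-0.002,0,0.41],[0,0,0,0,-0.002,0,0.36],[0,0,0,0,-0.0015,0,0.32],[0,0,0,0,0,0,0.28],[0,0,0,0,0,0,0.28],[0,0,0,0,0,0,0.28]])

```text
time: 10.88
tool_pos: [0.5057, -0.2231, 0.1351]
tcp_rot: [0.353, 3.118, -0.002]
wrist_force: [-3.8, 0.8, 10.6]
width: 0.335
grip_force: 20.4
```

```bash
python3 - <<'E'
from h import *
s=status.read_state();print(s['time'],s['tool_pos'],s['width'],s['grip_force'],s['wrist_force'][:2]@Rc,(s['tool_pos'][:2]-p0)@Rc)
E
```

```text
10.8833 [ 0.50570775 -0.22313401  0.13512256] 0.3347504440707297 20.42134419491049 [-0.05697962  3.90918773] [-0.1709225  -0.00274396]
```

Call:
drive_tool(rows=[[0,0,0,0,0.003,0,0.45],[0,0,0,0,0.004,0,0.6],[0,0,0,0,0.004,0,0.75],[0,0,0,0,0,0,0.75],[0,0,0,0,0,0,0.75],[0,0,0,0,0,0,0.75],[0,0,0,0,0,0,0.75],[0,0,0,0,0,0,0.75]])

```text
time: 11.55
tool_pos: [0.5066, -0.2115, 0.1311]
tcp_rot: [-0.353, -3.121, -0.0]
wrist_force: [-0.0, 0.3, -0.0]
width: 0.751
grip_force: 0.0
```

Call:
drive_tool(rows=[[0,0,0,0,0,0,0.75],[0,0,0,0,0,0,0.7],[0,0,0,0,0,0,0.63],[0,0,0,0,-0.001,0,0.58],[0,0,0,0,-0.0015,0,0.545],[0,0,0,0,-0.0015,0,0.51],[0,0,0,0,-0.0025,0,0.46]])

```text
time: 12.13
tool_pos: [0.5055, -0.218, 0.1327]
tcp_rot: [0.353, 3.121, 0.0]
wrist_force: [-0.6, 4.4, 4.4]
width: 0.459
grip_force: 2.7
```

Call:
drive_tool(rows=[[0,0,0,0,-0.002,0,0.41],[0,0,0,0,-0.002,0,0.36],[0,0,0,0,-0.0005,0,0.32],[0,0,0,0,0,0,0.28],[0,0,0,0,0,0,0.28],[0,0,0,0,0,0,0.28]])

```text
time: 12.63
tool_pos: [0.5047, -0.2226, 0.1331]
tcp_rot: [0.353, 3.12, -0.0]
wrist_force: [-3.1, 0.7, 9.0]
width: 0.341
grip_force: 20.3
```

```bash
cat > jaw.py <<'E'
from h import *
s=status.read_state();print(s['time'],s['tool_pos'],s['width'],s['grip_force'],s['wrist_force'][:2]@Rc,(s['tool_pos'][:2]-p0)@Rc)
p=read_camera('wrist');KT=cam(p,s)
for m in masks_of(p,'jaw')[:2]: print(m['score'],m['bbox'])
c=p['color'].astype(int);o=(c[...,0]>110)&(c[...,0]>1.6*c[...,1])&(c[...,1]>c[...,2]+25)
o[:, :350]=0;r,k=np.nonzero(o);
if len(k): 
  rr=np.median(r).astype(int); x=k[abs(r-rr)<6]; print('orange',np.percentile(x,[2,98]),r.min(),r.max(),[((pix2w(KT,u,rr,.074)[:2]-p0)@Rc).round(4) for u in np.percentile(x,[2,98])])
import sys; cv2.imwrite('pics/%s.png'%sys.argv[1],p['color'][:,:,::-1])
E
python3 jaw.py j2
```

```text
12.6333 [ 0.504659   -0.22257792  0.1331144 ] 0.34071245304466313 20.282146754907444 [0.02462055 3.1973276 ] [-0.17061738 -0.00159679]
0.59 [262.0, 172.7, 562.3, 255.6]
orange [421.8 556. ] 129 286 [array([-0.1046,  0.0002]), array([-0.0199,  0.0002])]
```

Call:
drive_tool(rows=[[0,0,0,0,0.003,0,0.45],[0,0,0,0,0.004,0,0.6],[0,0,0,0,0.0035,0,0.75],[0,0,0,0,0,0,0.75],[0,0,0,0,0,0,0.75],[0,0,0,0,0,0,0.75],[0,0,0,0,0,0,0.75],[0,0,0,0,0,0,0.75]])

```text
time: 13.4
tool_pos: [0.5065, -0.212, 0.1312]
tcp_rot: [-0.353, -3.122, -0.0]
wrist_force: [0.3, -0.1, 0.2]
width: 0.75
grip_force: 0.0
```

Call:
drive_tool(rows=[[0,0,0,0,0,0,0.75],[0,0,0,0,0,0,0.7],[0,0,0,0,0,0,0.63],[0,0,0,0,-0.001,0,0.58],[0,0,0,0,-0.0015,0,0.545],[0,0,0,0,-0.0015,0,0.51],[0,0,0,0,-0.002,0,0.46],[0,0,0,0,0,0,0.46]])

```text
time: 14.07
tool_pos: [0.5056, -0.2178, 0.1322]
tcp_rot: [0.353, 3.121, 0.001]
wrist_force: [-1.2, 2.1, 6.5]
width: 0.459
grip_force: 3.7
```

Call:
drive_tool(rows=[[0,0,0,0,-0.001,0,0.43],[0,0,0,0,-0.001,0,0.4],[0,0,0,0,-0.001,0,0.375],[0,0,0,0,0,0,0.375]])

```text
time: 14.4
tool_pos: [0.505, -0.2213, 0.1326]
tcp_rot: [0.353, 3.12, -0.001]
wrist_force: [-2.8, 0.5, 8.1]
width: 0.375
grip_force: 7.9
```

```bash
python3 jaw.py j3
```

```text
14.4 [ 0.50498507 -0.22133145  0.13262926] 0.37506654975980147 7.89543628168758 [-0.0979913   2.85086345] [-0.16932948 -0.00163321]
0.95 [278.1, 172.5, 581.3, 255.4]
orange [352. 573.] 129 313 [array([-0.1474, -0.0038]), array([-0.0075, -0.0036])]
```

Still free stroke; I'll finish it.

Call:
drive_tool(rows=[[0,0,0,0,-0.0005,0,0.35],[0,0,0,0,-0.0005,0,0.32],[0,0,0,0,-0.0005,0,0.28],[0,0,0,0,0,0,0.28],[0,0,0,0,0,0,0.28],[0,0,0,0,0,0,0.28]])

```text
time: 15.0
tool_pos: [0.5047, -0.2226, 0.1328]
tcp_rot: [0.353, 3.12, -0.001]
wrist_force: [-3.3, 0.5, 9.3]
width: 0.347
grip_force: 19.6
```

```bash
python3 jaw.py j4
```

```text
15.0 [ 0.50466795 -0.22258398  0.13283777] 0.3470422679979189 19.595260840142146 [-0.22806602  3.34159438] [-0.17062127 -0.00160687]
0.88 [427.3, 169.1, 587.0, 256.4]
orange [559. 578.] 129 286 [array([-0.0183,  0.0003]), array([-0.0063,  0.0004])]
```

Call:
drive_tool(rows=[[0,0,0,0,0.003,0,0.45],[0,0,0,0,0.004,0,0.6],[0,0,0,0,0.0035,0,0.75],[0,0,0,0,0,0,0.75],[0,0,0,0,0,0,0.75],[0,0,0,0,0,0,0.75],[0,0,0,0,0,0,0.75],[0,0,0,0,0,0,0.75]])

```text
time: 15.77
tool_pos: [0.5065, -0.212, 0.1312]
tcp_rot: [-0.353, -3.122, 0.0]
wrist_force: [0.3, 0.4, -0.8]
width: 0.749
grip_force: 0.0
```

Call:
drive_tool(rows=[[0,0,0,0,0,0,0.75],[0,0,0,0,0,0,0.7],[0,0,0,0,0,0,0.63],[0,0,0,0,-0.001,0,0.58],[0,0,0,0,-0.0005,0,0.565],[0,0,0,0,-0.0005,0,0.55],[0,0,0,0,0,0,0.55]])

```text
time: 16.35
tool_pos: [0.5062, -0.2139, 0.1319]
tcp_rot: [0.353, 3.121, 0.0]
wrist_force: [-1.7, 1.6, 6.2]
width: 0.553
grip_force: 5.6
```

```bash
python3 jaw.py j5
```

```text
16.35 [ 0.5061882  -0.21394982  0.13186147] 0.5531566469981171 5.557303950190544 [1.21227716 2.05554366] [-0.16186674 -0.00113979]
0.47 [235.1, 113.4, 638.1, 330.7]
orange [352.14 560.  ] 127 355 [array([-0.1393, -0.0215]), array([-0.0049, -0.0214])]
```

Squeeze on in small steps, watching for the stop.

Call:
drive_tool(rows=[[0,0,0,0,-0.0006,0,0.535],[0,0,0,0,-0.0006,0,0.52],[0,0,0,0,-0.0006,0,0.505],[0,0,0,0,0,0,0.505],[0,0,0,0,0,0,0.505]])

```text
time: 16.87
tool_pos: [0.5058, -0.2156, 0.1325]
tcp_rot: [0.354, 3.121, 0.001]
wrist_force: [-4.1, 1.4, 8.7]
width: 0.506
grip_force: 18.8
```

Call:
drive_tool(rows=[[0,0,0,0,0,0,0.49],[0,0,0,0,0,0,0.47],[0,0,0,0,0,0,0.47],[0,0,0,0,0,0,0.47],[0,0,0,0,0,0,0.47],[0,0,0,0,0,0,0.47],[0,0,0,0,0,0,0.47],[0,0,0,0,0,0,0.47]])

```text
time: 17.53
tool_pos: [0.5058, -0.2156, 0.1325]
tcp_rot: [0.353, 3.121, 0.001]
wrist_force: [-3.2, 0.3, 9.1]
width: 0.511
grip_force: 19.1
```

```bash
python3 jaw.py j6;python3 - <<'E'
from h import *
a=cv2.imread('pics/j6.png')[80:380,260:640]
p=read_camera('side');b=p['color'][200:350,280:420,::-1]
cv2.imwrite('pics/f.png',np.hstack([cv2.resize(a,None,fx=1.2,fy=1.2),cv2.resize(b,(336,360),interpolation=cv2.INTER_CUBIC)]))
E
```

```text
17.5333 [ 0.50578541 -0.21559659  0.13246061] 0.5113973851343774 19.09331202507019 [-0.38407115  3.20550511] [-0.16356193 -0.00111894]
0.82 [413.4, 174.0, 577.6, 258.8]
orange [351. 564.] 130 354 [array([-0.1417, -0.0203]), array([-0.0038, -0.0203])]
```

View pics/f.png

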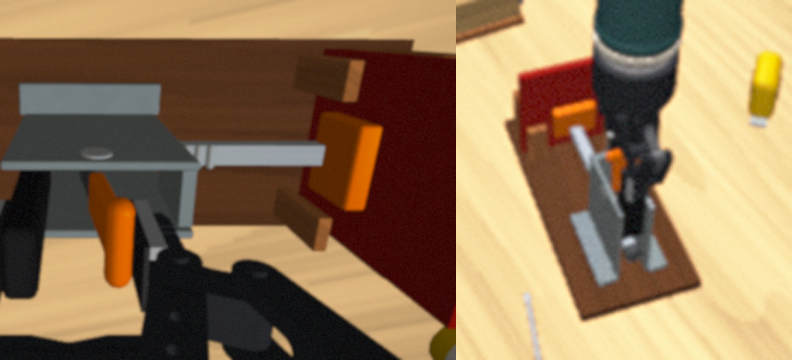

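The jaw lies flat against the board, which stands upright at the fence. The squeeze is steady at about 19 N and the trigger has stopped mid-stroke, so I'm handing the job in.

```bash
python3 -c "
from h import *
print(workorder.finish_job())"
```

```text
the job is handed in; nothing more can be done
None
```

The job is handed in: the red board stands upright in the groove with the jaw pressed against it at the fence, and the fingers are still holding the trigger at about 19 N; the hand-in returned no verdict.

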